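# Load the spice rack and lock its sliding fence

## Task

Stand the red-lidded spice jar upright in the empty bay of the small wooden rack. Then close the rack's sliding fence: press the red spring button on the fence's tube flush, slide the tube into the dark collar, and push it on until the button pops out through the hole in the collar. Leave the brown-lidded jar in its bay, and don't knock over it or the salt shaker.

Things in the scene. Friction and masses are not known exactly. Their poses are not given: they have to be found in the camera images.
- spice_1: clear spice jar with a red lid, 45 mm in diameter, 106 mm tall, 0.11 kg, loose, standing on the worktop at the start. Origin: centre of its underside, z up. It may start on either side of the rack.
- spice_2: clear spice jar with a dark brown lid, 44 mm in diameter, 105 mm tall, loose, standing in the other bay of the rack; it stays there. Origin: centre of its underside.
- salt_shaker: salt shaker, glass with a grey domed cap, 44 mm in diameter, 90 mm tall, loose, standing on the worktop; a bystander. Origin: centre of its underside.
- jar_rack: small fixed rack for two jars on a wooden base, 146 x 134 mm, 8 mm thick. Origin under the base; x = depth (away from the robot at yaw 0), y = along the tube, z up. Jars stand in a row along y at x = +45 mm. In front of them, axis at x = -45 mm and 80 mm above the worktop, a square aluminium tube (24 x 24 mm) runs along y in a fixed collar; 55 mm is free between tube and jars.
- empty_bay (a point): centre of the floor of the empty bay, 8 mm above the worktop (rack frame x +45, y -50 mm). The bay is 63 mm deep (x) between rails 15 mm high; a divider 21 mm high bounds it 32 mm towards +y; the fence closes its -y side.
- collar_mouth (a point): on the tube axis, in the plane of the open end of the dark square steel collar (31 x 31 mm outside, walls 2.5 mm, 75 mm long, on two legs) into which the tube slides; 80 mm above the worktop. Into the collar is the rack's +y; the tube's free end with the fence is on the -y side.
- lock_hole (a point): centre of the oblong hole (26 mm along the tube, 16 mm high) in the collar's front (-x) wall, at the wall's outer face, 25 mm inside the mouth.
- button_seat (a point): point on the tube axis right behind the middle of the red button; moves with the tube. The button, 24 mm along the tube, 14 mm high, with round edges, sticks out of the tube's front (-x) face, 10.5 mm proud (tip 22.5 mm from here). Press its half that is farther from the collar: a finger over the whole button meets the collar's end before the button is under it.
- fence_tube (a joint): slide of tube and fence along the rack's y, in m. 0 = drawn out, button's middle 40 mm outside the collar's mouth; 0.040 = its middle at the mouth; 0.065 = button exactly in the hole, fence closed; stop at 0.071. Starts between 0 and 0.012. Friction about 6 N; stays where it is left. While the button is out the collar's end blocks it at 0.028.
- lock_button (a joint): travel of the red button into the tube, in m: 0 = out, 0.0105 = flush with the tube, 0.0115 = stop. Spring 3.5 N, 7 N when flush. A grip across the tube's front and back presses it flush. With the collar-side edge of the finger near the button's middle, half the button is under the collar when the finger meets it: let go, regrip farther out, push (10 to 20 N). At the hole it springs out.
- fence_foot (a point): where the fence crosses the tube axis: face of its black 30 mm square clamp that looks at the collar, 64 mm from the button's centre towards -y; moves with the tube. The fence itself, a thin steel plate 6 mm behind, reaches over to the jar side and stands 23 to 93 mm above the worktop; the tube's black end cap ends 26 mm behind this point.
Not all that is in view belongs to the job. Leave any orange look-alike of the spice_1 alone.

How it is judged (in metres and radians):
On the way, in this order (a step that is already met when the one before it is completed fails the run):
1. the red-lidded jar stands released and upright in the empty bay (horizontal distance between spice_1 and empty_bay below 0.02 m and z of spice_1 in the frame of empty_bay below 0.005 m and angle between spice_1's own z axis and vertical below 0.12 rad and contact force between the fingers and spice_1 below 0.1 N), for 0.2 s.
2. the button is pressed in and has slid under the collar (value of joint fence_tube between 0.046 and 0.0625 m and value of joint lock_button above 0.006 m), for 0.02 s.
At the end, for the whole second after the job is handed in: The tube is at its hole (joint fence_tube 0.065, within 2.5 mm) with the button sprung out through it (joint lock_button under 2 mm); the red-lidded jar stands at rest on the floor of the empty bay, upright within 0.12 rad and within 20 mm of the bay's centre (value of joint fence_tube between 0.0625 and 0.0675 m and value of joint lock_button below 0.002 m and horizontal distance between spice_1 and empty_bay below 0.02 m and z of spice_1 in the frame of empty_bay below 0.005 m and angle between spice_1's own z axis and vertical below 0.12 rad and linear speed of spice_1 below 0.02 m/s); the robot touches nothing.
It fails at once if the brown-lidded jar or the salt shaker is knocked over (angle between any of spice_2, salt_shaker's own z axis and vertical above 0.6 rad).
It fails at once if the brown-lidded jar is taken out of its bay (distance of spice_2 from where it was at the start of the episode above 0.06 m).
It also fails if it takes over 51 s, if anything falls off the work surface, if the arm or the gripper's body presses on something with over 40 N, if the wrist force passes 120 N, or if a joint passes its speed limit or range.

## Robot

A 6-joint arm with a two-finger parallel gripper is mounted at the origin on a cart in front of the work surface, level with it; the furniture and walls round the work are solid. World frame = base frame: x ahead of the robot, y to its left, z up, the work surface at z = 0. Lengths are in m, angles in degrees, forces in N, time in s.
With the tool pointing down it reaches from about 0.275 to 0.825 m from the base axis. Payload 5.2 kg.
Tool frame: the origin (TCP) lies midway between the tips of the shut fingers; the grasp point (between the pads) lies 19 mm behind it (env.tcp_to_grasp is the distance from the TCP to the grasp point, in m); z points along the fingers, y is the line along which they close (so a half turn about z gives the same grasp; the last joint's range is limited). The gripper opens to 93 mm and grips with 3 to 60 N. Pads are 15 mm wide; open, the fingers measure 128 mm over their backs; the gripper's body (75 mm by 188 mm) begins 65 mm behind the grasp point.
Start: joints at [-84.213, 14.817, 87.949, -0, 77.235, -11.62], TCP at [0.165, -0.525, 0.187] pointing down, gripper open.
Joint ranges: [-179.93, 179.93], [-52.35, 119.4], [10.71, 147.94], [-69.91, 249.91], [12.55, 155.21], [-178.61, 178.61]. Speed limits (degrees/s): [147.25, 147.25, 180, 180, 180, 180].

## Interface

Orientations are given as a 3x3 rotation matrix whose columns are the frame's x, y, z axes.
In Python, from plant import env gives the robot as it stands.
- The arm moves only by the tool drive_tool, never from a script. Its argument "commands" is a list of rows, each a list of 5 numbers: the shift along the tool's x, y, z in cm, then the turn about the tool's z in degrees, then the closure, from 0 (fully open) to 1 (shut). A call has 1 to 5 rows; each row shifts and turns the commanded pose from where the row before left it, along the tool's axes as they then stand; what a row does not reach is not made up. A row lasts 1/10 s, in which the tool goes at most 50 mm and 8.59 degrees, less where a joint would pass 70% of its speed; a pose out of reach is approached as far as the arm can. A call is refused whole if a number of a shift passes 5 or a number of a turn 8.59, either way. A call with a gripper value outside its range is refused whole. The fingers move at their own pace and stop on an object; "newtons" is the grip in N (left out, the last holds). Time passes only in rows, so rows that do not move let the fingers close. It gives the time, the measured TCP pose, the force, the opening and the grip force at its end, in the units of the state.
- env.read_state(): the state, without advancing time (a new reading comes with each control period).
- env.capture(name): name is "scene" or "top" or "wrist"; returns a dict with "img" (420x560x3 uint8, red, green, blue), "depth" (420x560 float32, m along the optical axis (not along the pixel's ray), 0 where there is no reading), "K" (3x3 intrinsics, pixels), "rvec" (rotation vector, rad) and "tvec" (3), from world to camera coordinates, as OpenCV has them. Camera axes: x right, y down, z forward; pixel columns grow to the right and rows downward; lengths in m; the calibration is good to about 2 mm. A picture is of the moment at which its call begins.
- env.finish_job(): hands the job in; it is judged then, once.
The state is a dict: "time_s": time; "qpos": joint angles; "qvel": joint speeds; "effort": joint torques, N m; "position": TCP position; "tcp_rot": TCP orientation; "ft_force": force on the tool from outside, world axes, zero at the start; "moment": the same for the moment, N m; "grip_width": opening from 0.0 (shut) to 1.0 (fully open); "grasp_force": force on a finger pad.
Only numpy, scipy, OpenCV 4.12 (cv2) and the standard library are available. Lean on these libraries where they do the work, as an engineer would, in place of code of your own. Each camera call takes 0.05 s, during which the arm holds its last target. There are 200 camera calls.

## Working session

There is one attempt and no reset: what is moved stays moved. The work goes in short steps, Python scripts to look and compute and a tool call to move; the robot and the scene stay as the last step left them, time stands still between calls to the robot, and variables do not carry over. Pictures are saved under pics/ and viewed, at most 10 in all, crops included, and the job is handed in when it is done.

Besides the shell and the picture viewer there is one more tool, called after "Call:" in YAML: its name, and indented under it one key for each argument. drive_tool: Moves the arm, as the interface text tells. Its arguments: {"type":"object","properties":{"commands":{"type":"array"},"newtons":{"type":"number"}},"required":["commands"]}

```bash
mkdir -p pics; ls; cat > h.py <<'E'
import numpy as np, cv2
from plant import env
def cap(n,f):
    c=env.capture(n); cv2.imwrite(f'pics/{f}.png',c['img'][:,:,::-1]); np.savez(f'pics/{f}.npz',**c); return c
def load(f): return dict(np.load(f'pics/{f}.npz'))
def px(c,u,v,z=None):
    """world point at pixel; by depth, or by plane height z"""
    R=cv2.Rodrigues(c['rvec'])[0]; t=np.ravel(c['tvec']); r=np.linalg.inv(c['K'])@[u,v,1]
    o=-R.T@t; d=R.T@r
    return o+d*((z-o[2])/d[2] if z is not None else c['depth'][int(v),int(u)])
E
python3 - <<'E'
from h import *
cap('scene','s0');cap('top','t0')
a=cv2.imread('pics/s0.png');b=cv2.imread('pics/t0.png')
s=env.read_state();print(s['position'],s['tcp_rot'],s['time_s'])
E
```

```text
pics
[ 0.16448657 -0.52422721  0.18669935] [[ 9.54207021e-01  2.99146997e-01 -1.88947051e-04]
 [ 2.99146880e-01 -9.54205577e-01  1.69145711e-03]
 [ 3.25699984e-04 -1.67052317e-03 -9.99998552e-01]] 0.1
```

View pics/s0.png

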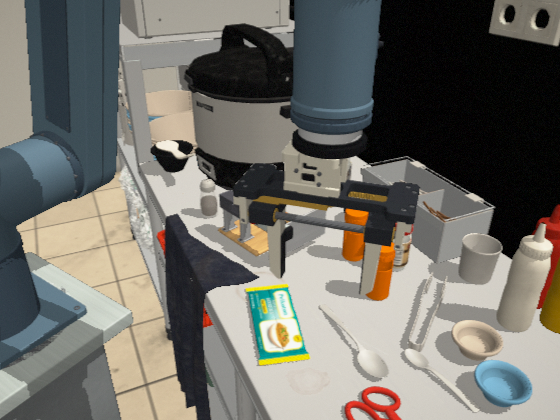

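View pics/t0.png

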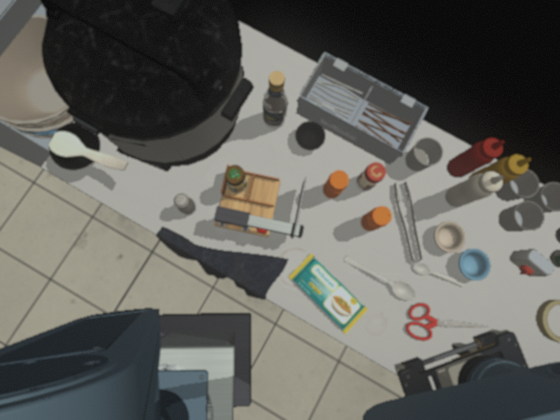

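The top view shows the rack near (250,205), the brown-lidded jar at (235,177), the salt shaker at (183,203), the red-lidded jar at about (373,173) and orange look-alikes at (335,183) and (377,217). I'll take an enlarged crop next.

```bash
python3 - <<'E'
from h import *
a=cv2.imread('pics/t0.png')[150:250,170:400]
cv2.imwrite('pics/t0c.png',cv2.resize(a,None,fx=3.45,fy=3.45,interpolation=cv2.INTER_CUBIC))
c=load('t0')
for n,u,v in [('red',373,170),('brown',235,172),('salt',182,200),('or1',338,178),('or2',379,212),('tubecollar',235,217),('tube',265,224),('base',262,190)]:
    print(n,px(c,u,v).round(3))
print(px(c,300,240,0),px(c,240,240,0))
E
```

```text
red [ 0.543 -0.478  0.103]
brown [ 0.534 -0.169  0.114]
salt [ 0.476 -0.051  0.09 ]
or1 [ 0.523 -0.397  0.105]
or2 [ 0.446 -0.485  0.108]
tubecollar [ 0.437 -0.169  0.094]
tube [ 0.422 -0.234  0.09 ]
base [ 0.519 -0.228  0.006]
[ 0.39508072 -0.3199921   0.        ] [ 0.39568148 -0.1742705   0.        ]
```

View pics/t0c.png

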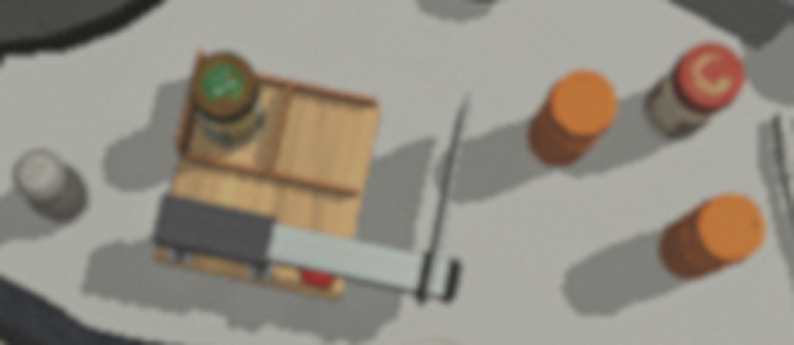

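```bash
python3 - <<'E'
from h import *
c=load('t0'); D=c['depth']
R=cv2.Rodrigues(c['rvec'])[0];t=np.ravel(c['tvec'])
v,u=np.mgrid[:420,:560]
P=(np.stack([u,v,np.ones_like(u)],-1)@np.linalg.inv(c['K']).T)*D[...,None]
P=(P-t)@R; print('cam',-R.T@t)
def sel(x0,x1,y0,y1,z0,z1):
    m=(P[...,0]>x0)&(P[...,0]<x1)&(P[...,1]>y0)&(P[...,1]<y1)&(P[...,2]>z0)&(P[...,2]<z1)&(D>0); return m
m=sel(.37,.47,-.33,-.12,.085,.1); Q=P[m]
print('rect',cv2.minAreaRect(Q[:,:2].astype(np.float32)*1000))
l=cv2.fitLine(Q[:,:2].astype(np.float32),cv2.DIST_HUBER,0,.001,.001).ravel();print('line',l,np.degrees(np.arctan2(l[0],l[1])))
for n,x,y,z in [('red',.543,-.478,.1),('brown',.534,-.169,.1),('or1',.523,-.397,.1),('or2',.446,-.485,.1),('salt',.476,-.051,.08)]:
    m=sel(x-.04,x+.04,y-.04,y+.04,z,.12);Q=P[m]
    print(n,len(Q),cv2.minEnclosingCircle(Q[:,:2].astype(np.float32)*1000),np.median(Q[:,2]))
cr=lambda a,b,z:px(c,170+a/3.45,150+b/3.45,z).round(4)
print('mouth',cr(275,222,.0955),cr(268,270,.0955),'cap end',cr(458,280,.092),'tube',cr(350,256,.092),'clamp',cr(425,278,.095))
print('bay back right',cr(376,100,.023),'front right',cr(358,192,.023),'div',cr(290,82,.029),cr(275,172,.029))
print('button',cr(318,275,.08))
E
```

```text
cam [ 0.30699165 -0.23059251  0.9264628 ]
rect ((427.59344482421875, -220.60606384277344), (75.86260986328125, 195.196533203125), 2.2624013423919678)
line [ 0.2235164   0.97470015  0.42095575 -0.24436039] 12.915651
red 291 ((538.3651733398438, -484.85723876953125), 22.089338302612305) 0.10576667123606248
brown 325 ((529.3231811523438, -167.8882598876953), 22.46546745300293) 0.11243486350198319
or1 295 ((519.79638671875, -401.10650634765625), 22.55177116394043) 0.10583817077844002
or2 312 ((438.8650207519531, -491.7662658691406), 22.45264434814453) 0.10576058118699302
salt 148 ((477.09857177734375, -46.911216735839844), 16.090065002441406) 0.0860714108721364
mouth [ 0.443  -0.2008  0.0955] [ 0.4122 -0.1966  0.0955] cap end [ 0.4058 -0.3176  0.092 ] tube [ 0.4214 -0.2486  0.092 ] clamp [ 0.4068 -0.2962  0.095 ]
bay back right [ 0.5422 -0.269   0.023 ] front right [ 0.4759 -0.2559  0.023 ] div [ 0.5535 -0.2084  0.029 ] [ 0.489  -0.1982  0.029 ]
button [ 0.4108 -0.2282  0.08  ]
```

Call:
drive_tool:
  commands:
    - [0,0,-0.5,-8,0.3]
    - [0,0,-0.5,-8,0.3]
    - [0,0,0,-8,0.3]
    - [0,0,0,-8,0.3]
    - [0,0,0,-8,0.3]

```text
time_s: 0.6
position: [0.1645, -0.5245, 0.197]
tcp_rot: [[0.534, 0.846, -0.0], [0.846, -0.534, 0.001], [0.001, -0.001, -1.0]]
ft_force: [-0.2, 0.5, 0.9]
grip_width: 0.705
grasp_force: 0.0
```

Call:
drive_tool:
  commands:
    - [0,0,0,-7,0.3]
    - [0,0,0,-7,0.3]
    - [0,0,0,-7,0.3]
    - [1.4,4,0,0,0.3]
    - [1.4,4,0,0,0.3]

```text
time_s: 1.1
position: [0.2484, -0.5135, 0.197]
tcp_rot: [[0.204, 0.979, -0.0], [0.979, -0.204, 0.001], [0.001, -0.0, -1.0]]
ft_force: [-0.6, -0.6, -0.7]
grip_width: 0.702
grasp_force: 0.0
```

Call:
drive_tool:
  commands:
    - [1.4,4,0,0,0.3]
    - [1.4,4,0,0,0.3]
    - [1.4,4,0,0,0.3]
    - [0,0,0,0,0.3]

```text
time_s: 1.5
position: [0.3792, -0.4945, 0.1965]
tcp_rot: [[0.196, 0.981, 0.002], [0.981, -0.196, 0.002], [0.002, 0.001, -1.0]]
ft_force: [-0.2, -0.1, -0.7]
grip_width: 0.702
grasp_force: 0.0
```

```bash
python3 - <<'E'
from h import *
c=cap('wrist','w0')
s=env.read_state();print(s['position'],s['tcp_rot'].round(3),s['time_s'],s['grip_width'],s['ft_force'])
R=cv2.Rodrigues(c['rvec'])[0];print(-R.T@np.ravel(c['tvec']),R[2])
E
```

```text
[ 0.37671531 -0.49515862  0.1964534 ] [[ 0.197  0.98  -0.   ]
 [ 0.98  -0.197  0.001]
 [ 0.001 -0.001 -1.   ]] 1.55 0.6981010088852971 [-0.66893286  0.28598492 -0.99231579]
[ 0.39202625 -0.42936795  0.39373962] [-0.04676213 -0.23615329 -0.97058999]
```

View pics/w0.png

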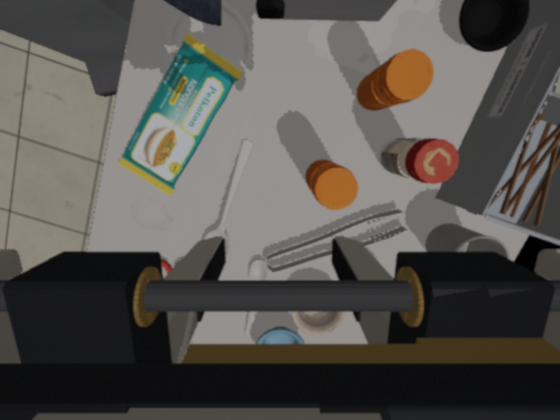

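The wrist view shows the red lid at (437,162), with orange look-alikes at (335,187) and (405,75). I'll refine the red lid position from this view's depth.

```bash
cat >> h.py <<'E'
def cloud(c):
    v,u=np.mgrid[:420,:560]; R=cv2.Rodrigues(c['rvec'])[0]
    P=(np.stack([u,v,np.ones_like(u)],-1)@np.linalg.inv(c['K']).T)*c['depth'][...,None]
    return (P-np.ravel(c['tvec']))@R
def box(P,x0,x1,y0,y1,z0,z1):
    return (P[...,0]>x0)&(P[...,0]<x1)&(P[...,1]>y0)&(P[...,1]<y1)&(P[...,2]>z0)&(P[...,2]<z1)
E
python3 - <<'E'
from h import *
c=load('w0');P=cloud(c);m=box(P,.49,.59,-.52,-.44,.1,.115);Q=P[m]
ctr,r=cv2.minEnclosingCircle(Q[:,:2].astype(np.float32)*1000);print(ctr,r,np.median(Q[:,2]))
s=env.read_state();d=np.array([*ctr,0])/1000-s['position'];print((s['tcp_rot'].T@d*100).round(2))
E
```

```text
(540.36328125, -481.8678894042969) 22.390504837036133 0.10594884776284982
[ 4.5  15.8  19.64]
```

Call:
drive_tool:
  commands:
    - [1.1,4,0,0,0.3]
    - [1.1,4,0,0,0.3]
    - [1.1,4,0,0,0.3]
    - [1.1,3.7,0,0,0.3]
    - [0,0,0,0,0.3]

```text
time_s: 2.05
position: [0.5401, -0.4837, 0.1957]
tcp_rot: [[0.198, 0.98, 0.0], [0.98, -0.198, 0.002], [0.002, -0.0, -1.0]]
ft_force: [-0.4, -1.0, -0.4]
grip_width: 0.7
grasp_force: 0.0
```

Call:
drive_tool:
  commands:
    - [0,0,3.5,0,0.3]
    - [0,0,3.5,0,0.3]
    - [0,0,3.5,0,0.3]
    - [0,0,3.4,0,0.3]
    - [0,0,0,0,0.3]

```text
time_s: 2.55
position: [0.5323, -0.4824, 0.0523]
tcp_rot: [[0.202, 0.979, -0.008], [0.979, -0.202, 0.009], [0.007, -0.01, -1.0]]
ft_force: [-0.0, 1.0, 0.1]
grip_width: 0.704
grasp_force: 0.0
```

Call:
drive_tool:
  commands:
    - [0,0,0,0,0.6]
    - [0,0,0,0,0.8]
    - [0,0,0,0,0.8]
    - [0,0,0,0,0.8]
    - [0,0,0,0,0.8]
  newtons: 15

```text
time_s: 3.05
position: [0.5381, -0.4862, 0.0612]
tcp_rot: [[0.201, 0.98, 0.003], [0.98, -0.201, -0.004], [-0.003, 0.003, -1.0]]
ft_force: [0.5, -0.7, 7.1]
grip_width: 0.473
grasp_force: 15.0
```

Call:
drive_tool:
  commands:
    - [0,0,-2,0,0.8]
    - [0,0,-4,0,0.8]
    - [0,0,-4,0,0.8]
    - [0,0,-4,0,0.8]
    - [0,0,-1,0,0.8]

```text
time_s: 3.55
position: [0.5389, -0.4866, 0.2153]
tcp_rot: [[0.201, 0.98, 0.006], [0.98, -0.201, -0.008], [-0.006, 0.008, -1.0]]
ft_force: [-0.1, -0.8, 0.1]
grip_width: 0.475
grasp_force: 15.0
```

Call:
drive_tool:
  commands:
    - [3,-1.5,0,0,0.8]
    - [4,-1.8,0,0,0.8]
    - [4,-1.8,0,0,0.8]
    - [3.5,-1.7,0,0,0.8]
    - [0,0,0,0,0.8]

```text
time_s: 4.05
position: [0.4983, -0.3236, 0.2081]
tcp_rot: [[0.198, 0.98, -0.002], [0.98, -0.198, 0.003], [0.003, -0.002, -1.0]]
ft_force: [0.0, 0.6, -0.7]
grip_width: 0.476
grasp_force: 15.0
```

Call:
drive_tool:
  commands:
    - [0,0,0,0,0.8]
    - [0,0,0,0,0.8]

```text
time_s: 4.25
position: [0.4999, -0.33, 0.2082]
tcp_rot: [[0.201, 0.98, 0.0], [0.98, -0.201, -0.0], [-0.0, 0.0, -1.0]]
ft_force: [0.3, -0.1, -0.2]
grip_width: 0.475
grasp_force: 15.0
```

```bash
python3 - <<'E'
from h import *
c=cap('wrist','w1')
s=env.read_state();print(s['position'],s['tcp_rot'].round(3),s['time_s'],s['grip_width'],s['grasp_force'])
E
```

```text
[ 0.49989473 -0.33030765  0.20809038] [[ 0.202  0.979 -0.   ]
 [ 0.979 -0.202 -0.   ]
 [-0.    -0.    -1.   ]] 4.3 0.4763797963494118 14.988261312246323
```

View pics/w1.png

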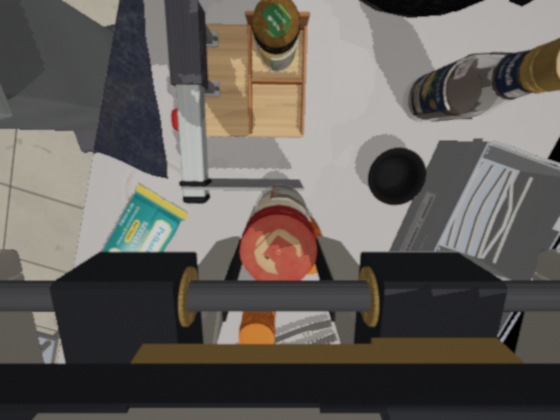

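The rack lines up with the tool. Bay rails sit at columns 249 and 304, the divider at row ~80, the base's -y edge at row 135, the collar mouth at row ~84, the fence plate at row 183 and the button at (176,119).

```bash
python3 - <<'E'
from h import *
c=load('w1')
a=c['img'][40:210,150:330,::-1];cv2.imwrite('pics/w1c.png',cv2.resize(a,None,fx=3.5,fy=3.5,interpolation=cv2.INTER_CUBIC))
P=cloud(c)
m=box(P,.38,.47,-.29,-.20,.087,.0945)
Q=P[m][:,:2].astype(np.float32)
l=cv2.fitLine(Q,cv2.DIST_HUBER,0,.001,.001).ravel();print('tube',l,np.degrees(np.arctan2(l[0],l[1])),Q.min(0),Q.max(0))
m=box(P,.38,.47,-.22,-.12,.0945,.105);Q=P[m][:,:2].astype(np.float32);print('collar',len(Q),cv2.minAreaRect(Q*1000))
m=box(P,.49,.6,-.2,-.12,.105,.12);Q=P[m][:,:2].astype(np.float32);print('brown',cv2.minEnclosingCircle(Q*1000))
for n,u,v,z in [('BR',303,135,.023),('FR',250,136,.023),('divF',250,80,.029),('divB',303,82,.029),('baseFR',206,136,.008)]: print(n,px(c,u,v,z).round(4))
E
```

```text
tube [ 0.23929998  0.97094566  0.42629245 -0.23309265] 13.845228 [ 0.39870507 -0.28999457] [ 0.44453904 -0.20000015]
collar 2439 ((441.3384094238281, -160.02947998046875), (73.30104064941406, 31.433237075805664), 77.88143920898438)
brown ((531.3052978515625, -165.08682250976562), 21.911304473876953)
BR [ 0.5447 -0.2683  0.023 ]
FR [ 0.4781 -0.2559  0.023 ]
divF [ 0.4933 -0.1924  0.029 ]
divB [ 0.5554 -0.2074  0.029 ]
baseFR [ 0.4195 -0.2438  0.008 ]
```

View pics/w1c.png

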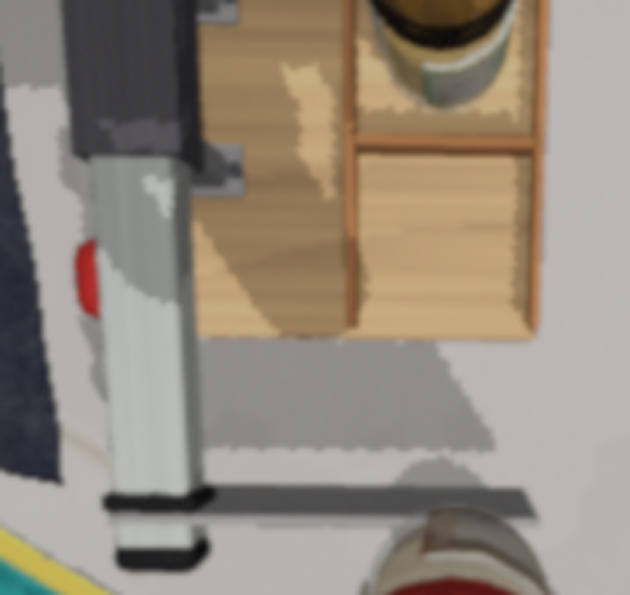

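```bash
python3 - <<'E'
from h import *
c=load('w1')
a=np.radians(12.1);X=np.array([np.cos(a),-np.sin(a)]);Y=np.array([np.sin(a),np.cos(a)]);M=np.array([.434,-.197])
for n,u,v,z in [('edge',447,340,.008),('edgeL',220,338,.008),('div-y',440,151,.029),('div+y',440,135,.029),('frail in',358,230,.023),('brail in',527,230,.023),('mouth',130,157,.0955),('tubeL',104,300,.092),('tubeR',183,300,.092),('btn top',90,243,.08),('btn bot',90,318,.08),('clamp',150,496,.095),('fence',420,488,.093),('fence b',420,518,.093)]:
    p=px(c,150+u/3.5,40+v/3.5,z)[:2]; print(n,p.round(4),'rel mouth mm',((p-M)@X*1000).round(1),((p-M)@Y*1000).round(1))
E
```

```text
edge [ 0.5125 -0.2644] rel mouth mm 90.9 -49.5
edgeL [ 0.4282 -0.2464] rel mouth mm 4.7 -49.5
div-y [ 0.5229 -0.202 ] rel mouth mm 88.0 13.7
div+y [ 0.524 -0.197] rel mouth mm 88.0 18.8
frail in [ 0.4891 -0.2208] rel mouth mm 58.9 -11.7
brail in [ 0.5482 -0.2329] rel mouth mm 119.2 -11.2
mouth [ 0.4346 -0.1969] rel mouth mm 0.6 0.2
tubeL [ 0.4152 -0.2327] rel mouth mm -10.9 -38.8
tubeR [ 0.4382 -0.2374] rel mouth mm 12.6 -38.6
btn top [ 0.412  -0.2146] rel mouth mm -17.8 -21.8
btn bot [ 0.4057 -0.2358] rel mouth mm -19.5 -43.8
clamp [ 0.4137 -0.2917] rel mouth mm 0.0 -96.9
fence [ 0.4956 -0.3063] rel mouth mm 83.1 -94.0
fence b [ 0.4936 -0.3155] rel mouth mm 83.1 -103.3
```

```bash
python3 - <<'E'
from h import *
c=load('w1');P=cloud(c);m=box(P,.44,.56,-.38,-.27,.22,.28);Q=P[m]
z=np.median(Q[:,2]);print(len(Q),z,np.percentile(Q[:,2],[5,50,95]))
Q=Q[Q[:,2]>z-.004];ctr,r=cv2.minEnclosingCircle(Q[:,:2].astype(np.float32));print(ctr,r)
print('near-z spread',Q.min(0),Q.max(0))
s=env.read_state();T=s['tcp_rot'];p=s['position']
print('jar in tool',T.T@(np.array([*ctr,z])-p))
print('move cm',(T.T@np.array([.5179-ctr[0],-.2324-ctr[1],0])*100).round(2))
E
```

```text
6996 0.25343395577069194 [0.23938351 0.25343396 0.27502079]
(0.501747727394104, -0.3216593861579895) 0.0378914512693882
near-z spread [ 0.46474559 -0.3449035   0.24944324] [ 0.53874995 -0.30348763  0.27999937]
jar in tool [ 8.83024323e-03  7.00088718e-05 -4.53463062e-02]
move cm [ 9.07 -0.22 -0.  ]
```

```bash
python3 - <<'E'
from h import *
c=load('w1');P=cloud(c);I=c['img'].astype(int)
m=box(P,.44,.56,-.38,-.27,.22,.28)&(I[...,0]>1.3*I[...,2])&(I[...,0]>90)
z=np.median(P[m][:,2]);Q=P[m];Q=Q[abs(Q[:,2]-z)<.003];ctr,r=cv2.minEnclosingCircle(Q[:,:2].astype(np.float32));print(z,ctr,r,len(Q))
s=env.read_state();T=s['tcp_rot'];p=s['position']
print('jar in tool',T.T@(np.array([*ctr,z])-p))
print('move cm',(T.T@np.array([.5179-ctr[0],-.2324-ctr[1],0])*100).round(2))
E
```

```text
0.2532796136441064 (0.5018026232719421, -0.32687675952911377) 0.0237206369638443 4181
jar in tool [ 0.00373112  0.00117567 -0.04519042]
move cm [ 9.58 -0.33 -0.  ]
```

Call:
drive_tool:
  commands:
    - [3,-0.1,0,0,0.8]
    - [4,-0.1,0,0,0.8]
    - [2.6,-0.1,0,0,0.8]
    - [0,0,0,0,0.8]
    - [0,0,0,0,0.8]

```text
time_s: 4.8
position: [0.5164, -0.2354, 0.2082]
tcp_rot: [[0.201, 0.98, -0.0], [0.98, -0.201, -0.001], [-0.001, -0.0, -1.0]]
ft_force: [-0.7, 0.5, -0.6]
grip_width: 0.474
grasp_force: 15.0
```

Call:
drive_tool:
  commands:
    - [0,0,3,0,0.8]
    - [0,0,3,0,0.8]
    - [0,0,3,0,0.8]
    - [0,0,2.5,0,0.8]
    - [0,0,0,0,0.8]

```text
time_s: 5.3
position: [0.5135, -0.2347, 0.0895]
tcp_rot: [[0.203, 0.979, -0.006], [0.979, -0.203, 0.004], [0.003, -0.007, -1.0]]
ft_force: [-0.2, 0.1, -1.8]
grip_width: 0.477
grasp_force: 15.0
```

Call:
drive_tool:
  commands:
    - [0,0,0.5,0,0.8]
    - [0,0,0.5,0,0.8]
    - [0,0,0.5,0,0.8]
    - [0,0,0.3,0,0.8]
    - [0,0,0,0,0.8]

```text
time_s: 5.8
position: [0.516, -0.2345, 0.0755]
tcp_rot: [[0.201, 0.98, -0.0], [0.98, -0.201, 0.0], [-0.0, -0.0, -1.0]]
ft_force: [-1.2, -0.1, -1.0]
grip_width: 0.473
grasp_force: 15.0
```

Call:
drive_tool:
  commands:
    - [0,0,0.3,0,0.8]
    - [0,0,0.2,0,0.8]
    - [0,0,0,0,0.8]

```text
time_s: 6.1
position: [0.5159, -0.2343, 0.0702]
tcp_rot: [[0.201, 0.98, -0.0], [0.98, -0.201, 0.0], [0.0, -0.0, -1.0]]
ft_force: [0.3, -0.3, -1.0]
grip_width: 0.476
grasp_force: 15.0
```

Call:
drive_tool:
  commands:
    - [0,0,0.1,0,0.8]
    - [0,0,0,0,0.8]

```text
time_s: 6.3
position: [0.516, -0.2345, 0.0694]
tcp_rot: [[0.201, 0.98, -0.0], [0.98, -0.201, 0.0], [0.0, -0.0, -1.0]]
ft_force: [0.6, 1.3, -0.3]
grip_width: 0.478
grasp_force: 15.0
```

Call:
drive_tool:
  commands:
    - [0,0,0.2,0,0.8]
    - [0,0,0.1,0,0.8]
    - [0,0,0,0,0.8]

```text
time_s: 6.6
position: [0.5176, -0.2352, 0.0686]
tcp_rot: [[0.201, 0.98, 0.004], [0.98, -0.201, -0.002], [-0.001, 0.004, -1.0]]
ft_force: [-0.4, 2.0, 9.5]
grip_width: 0.476
grasp_force: 15.0
```

Call:
drive_tool:
  commands:
    - [0,0,0,0,0.45]
    - [0,0,0,0,0.3]
    - [0,0,0,0,0.3]
    - [0,0,0,0,0.3]
    - [0,0,0,0,0.3]

```text
time_s: 7.1
position: [0.5159, -0.2345, 0.0662]
tcp_rot: [[0.201, 0.98, -0.0], [0.98, -0.201, 0.0], [0.0, -0.0, -1.0]]
ft_force: [-0.0, 1.0, -0.2]
grip_width: 0.698
grasp_force: 0.0
```

Call:
drive_tool:
  commands:
    - [0,0,-2,0,0.3]
    - [0,0,-4,0,0.3]
    - [0,0,-4,0,0.3]
    - [-1,-3,-2,0,0.3]
    - [-1,-3,0,0,0.3]

```text
time_s: 7.6
position: [0.4547, -0.2435, 0.1899]
tcp_rot: [[0.2, 0.98, 0.005], [0.98, -0.2, -0.005], [-0.003, 0.006, -1.0]]
ft_force: [-0.4, -1.0, 0.4]
grip_width: 0.701
grasp_force: 0.0
```

Call:
drive_tool:
  commands:
    - [-3,-2,0,0,0.3]
    - [-3,0,0,0,0.3]
    - [-1,0,0,0,0.3]
    - [0,0,0,0,0.3]

```text
time_s: 8.0
position: [0.4193, -0.3077, 0.1862]
tcp_rot: [[0.203, 0.979, -0.0], [0.979, -0.203, 0.0], [0.0, -0.0, -1.0]]
ft_force: [-0.3, 0.4, -0.8]
grip_width: 0.698
grasp_force: 0.0
```

```bash
python3 - <<'E'
from h import *
c=cap('wrist','w2')
s=env.read_state();print(s['position'],s['time_s'],s['ft_force'])
E
```

```text
[ 0.41959903 -0.30653841  0.18613351] 8.05 [ 0.19115245 -0.22456551  0.3347105 ]
```

View pics/w2.png

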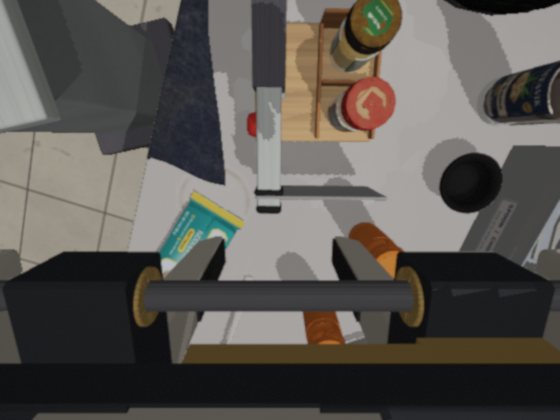

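The red jar stands upright in the bay (lid at (369,104)), the collar mouth is at row ~87, and the button is at (252,124). Next I'll check the jar numerically and work out the tube grip.

```bash
python3 - <<'E'
from h import *
c=load('w2');P=cloud(c);I=c['img'].astype(int)
a=np.radians(12.1);X=np.array([np.cos(a),-np.sin(a)]);Y=np.array([np.sin(a),np.cos(a)]);M=np.array([.434,-.197])
rel=lambda p:(((p-M)@X*1000).round(1),((p-M)@Y*1000).round(1))
m=box(P,.47,.57,-.28,-.205,.105,.125);Q=P[m];ctr,r=cv2.minEnclosingCircle(Q[:,:2].astype(np.float32))
print('red',ctr,r,np.median(Q[:,2]),rel(np.array(ctr)))
m=box(P,.38,.48,-.2,-.12,.0945,.105);print('collar',cv2.minAreaRect(P[m][:,:2].astype(np.float32)*1000))
m=(I[...,0]>110)&(I[...,1]<70)&box(P,.38,.44,-.26,-.19,.06,.1);v,u=np.nonzero(m);print('btn px',u.min(),u.max(),v.min(),v.max())
for n,U,V,z in [('mouth',268,88,.0955),('tubeL',257,125,.092),('tubeR',281,125,.092),('btn t',250,v.min(),.08),('btn b',250,v.max(),.08),('clamp',268,187,.095)]: print(n,rel(px(c,U,V,z)[:2]))
s=env.read_state();print('tcp rel',rel(s['position'][:2]),(np.degrees(np.arctan2(s['tcp_rot'][0,0],s['tcp_rot'][1,0]))))
E
```

```text
red (0.5181102752685547, -0.2302774339914322) 0.022658614441752434 0.11406986622540176 (np.float64(89.2), np.float64(-14.9))
collar ((441.1324462890625, -161.47805786132812), (70.28276824951172, 30.700862884521484), 77.02861022949219)
btn px 247 255 113 136
mouth (np.float64(-1.5), np.float64(-0.3))
tubeL (np.float64(-12.3), np.float64(-33.2))
tubeR (np.float64(10.9), np.float64(-33.0))
btn t (np.float64(-20.0), np.float64(-21.3))
btn b (np.float64(-20.4), np.float64(-43.5))
clamp (np.float64(-1.7), np.float64(-93.2))
tcp rel (np.float64(8.9), np.float64(-110.1)) 11.669036348056393
```

Call:
drive_tool:
  commands:
    - [3,-0.4,0,0.5,0.3]
    - [4,-0.5,0,0,0.3]
    - [0,0,0,0,0.3]
    - [0,0,0,0,0.3]

```text
time_s: 8.45
position: [0.4258, -0.2347, 0.1866]
tcp_rot: [[0.206, 0.978, 0.0], [0.978, -0.206, -0.0], [-0.0, 0.0, -1.0]]
ft_force: [-0.2, -0.4, 0.6]
grip_width: 0.701
grasp_force: 0.0
```

Call:
drive_tool:
  commands:
    - [0,0,3,0,0.3]
    - [0,0,4,0,0.3]
    - [0,0,3,0,0.3]
    - [0,0,0,0,0.3]
    - [0,0,0,0,0.3]

```text
time_s: 8.95
position: [0.4254, -0.2367, 0.0867]
tcp_rot: [[0.21, 0.978, -0.001], [0.978, -0.21, 0.0], [0.0, -0.001, -1.0]]
ft_force: [0.3, -0.7, 0.6]
grip_width: 0.698
grasp_force: 0.0
```

```bash
cat >> h.py <<'E'
_a=np.radians(12.1);X=np.array([np.cos(_a),-np.sin(_a)]);Y=np.array([np.sin(_a),np.cos(_a)]);M=np.array([.434,-.197])
rel=lambda p:((p[:2]-M)@X*1000,(p[:2]-M)@Y*1000,p[2]*1000)
E
python3 - <<'E'
from h import *
s=env.read_state();print(np.round(rel(s['position']),1),s['time_s'],s['ft_force'],np.degrees(np.arctan2(s['tcp_rot'][0,0],s['tcp_rot'][1,0])))
E
```

```text
[ -0.1 -40.7  86.7] 8.95 [ 0.28942934 -0.67823886  0.56351913] 12.105662282588723
```

Call:
drive_tool:
  commands:
    - [0,0,1.6,0,0.3]
    - [0,0,1,0,0.4]
    - [0,0,0,0,0.5]
    - [0,0,0,0,0.6]
    - [0,0,0,0,0.7]
  newtons: 40

```text
time_s: 9.45
position: [0.4258, -0.2368, 0.0614]
tcp_rot: [[0.209, 0.978, 0.001], [0.978, -0.209, -0.001], [-0.001, 0.001, -1.0]]
ft_force: [0.3, -0.1, -0.2]
grip_width: 0.403
grasp_force: 0.0
```

Call:
drive_tool:
  commands:
    - [0,0,0,0,0.85]
    - [0,0,0,0,0.9]
    - [0,0,0,0,0.9]
    - [0,0,0,0,0.9]

```text
time_s: 9.85
position: [0.4256, -0.2366, 0.0611]
tcp_rot: [[0.209, 0.978, 0.001], [0.978, -0.209, -0.001], [-0.001, 0.001, -1.0]]
ft_force: [-1.3, -0.0, 4.7]
grip_width: 0.109
grasp_force: 2.9
```

```bash
python3 - <<'E'
from h import *
s=env.read_state();print(s['grip_width'],s['grasp_force'],s['ft_force'],s['position'])
w=cap('scene','s3')['img'];t=cap('wrist','w3')['img']
a=w[140:300,200:440];b=t[80:260,160:400]
o=np.vstack([cv2.resize(a,(480,320),interpolation=2),cv2.resize(b,(373,280),interpolation=2) if 0 else cv2.resize(b,(480,280),interpolation=2)])
cv2.imwrite('pics/c3.png',o[:,:,::-1])
E
```

```text
0.10945930112116013 2.8606790677582694 [-1.34012948 -0.04641393  4.6879891 ] [ 0.42556466 -0.23659612  0.06108209]
```

View pics/c3.png

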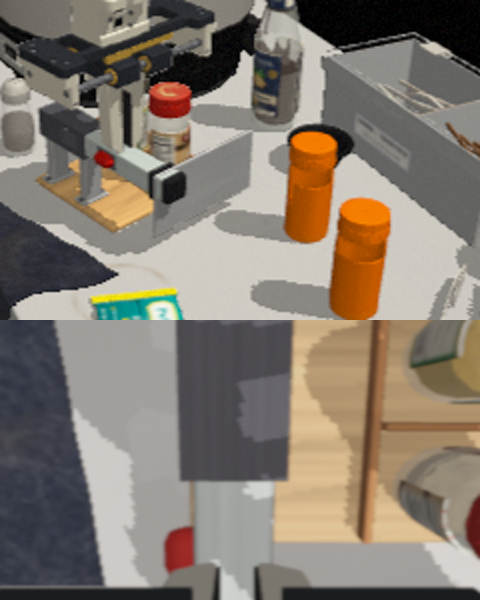

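```bash
python3 - <<'E'
from h import *
c=load('s3');P=cloud(c)
s=env.read_state();R=cv2.Rodrigues(c['rvec'])[0]
print('TCP px',cv2.projectPoints(s['position'][None],c['rvec'],c['tvec'],c['K'],None)[0].ravel(),'cam',(-R.T@np.ravel(c['tvec'])).round(2))
rx=(P[...,:2]-M)@X*1000;ry=(P[...,:2]-M)@Y*1000;z=P[...,2]*1000
for u in (246,252,256,260,264,268,272):
    print(u,[tuple(np.round([rx[v,u],ry[v,u],z[v,u]]).astype(int)) for v in range(185,236,5)])
E
```

```text
TCP px [261.39719236 225.80846726] cam [-0.24 -0.75  0.58]
246 [(np.int64(122), np.int64(157), np.int64(38)), (np.int64(122), np.int64(159), np.int64(23)), (np.int64(133), np.int64(173), np.int64(0)), (np.int64(8), np.int64(17), np.int64(94)), (np.int64(-4), np.int64(2), np.int64(93)), (np.int64(-15), np.int64(-11), np.int64(91)), (np.int64(-15), np.int64(-11), np.int64(79)), (np.int64(-2), np.int64(6), np.int64(55)), (np.int64(-3), np.int64(6), np.int64(43)), (np.int64(-4), np.int64(5), np.int64(32)), (np.int64(-4), np.int64(5), np.int64(20))]
252 [(np.int64(-26), np.int64(-45), np.int64(164)), (np.int64(-25), np.int64(-44), np.int64(152)), (np.int64(-23), np.int64(-41), np.int64(140)), (np.int64(-24), np.int64(-43), np.int64(130)), (np.int64(-22), np.int64(-40), np.int64(117)), (np.int64(-19), np.int64(-36), np.int64(103)), (np.int64(-14), np.int64(-29), np.int64(87)), (np.int64(-22), np.int64(-39), np.int64(83)), (np.int64(43), np.int64(42), np.int64(8)), (np.int64(31), np.int64(28), np.int64(6)), (np.int64(18), np.int64(12), np.int64(7))]
256 [(np.int64(-18), np.int64(-48), np.in
[... 1772 characters left out ...]
nt64(-57), np.int64(92)), (np.int64(-9), np.int64(-71), np.int64(92)), (np.int64(-15), np.int64(-77), np.int64(86)), (np.int64(-14), np.int64(-76), np.int64(73)), (np.int64(42), np.int64(-13), np.int64(8))]
272 [(np.int64(93), np.int64(30), np.int64(95)), (np.int64(94), np.int64(32), np.int64(82)), (np.int64(96), np.int64(34), np.int64(68)), (np.int64(92), np.int64(29), np.int64(59)), (np.int64(93), np.int64(30), np.int64(45)), (np.int64(94), np.int64(32), np.int64(31)), (np.int64(83), np.int64(19), np.int64(28)), (np.int64(-1), np.int64(-74), np.int64(90)), (np.int64(-14), np.int64(-89), np.int64(91)), (np.int64(-15), np.int64(-89), np.int64(80)), (np.int64(48), np.int64(-19), np.int64(8))]
```

```bash
python3 - <<'E'
from h import *
c=load('w3');P=cloud(c)
R=cv2.Rodrigues(c['rvec'])[0];print('cam',-R.T@np.ravel(c['tvec']))
# crop b: x scale 2, y scale 280/180 , origin (160,80)
for n,u,v in [('collar',230,400),('tube',235,530),('tube2',235,580),('base',330,480),('Lfing',190,580),('Rfing',285,580),('btn',178,550)]:
    U=160+u/2;V=80+(v-320)/(280/180);print(n,np.round(rel(P[int(V),int(U)]),0))
for V in (236,240,244,248,252,256,260): print(V,[tuple(int(round(k)) for k in rel(P[V,U])) for U in (240,248,256,262,268,276,284,290,296,304)])
E
```

```text
cam [ 0.43939993 -0.17117504  0.25812054]
collar [-2. 30. 95.]
tube [ -1. -18.  92.]
tube2 [ -1. -39.  92.]
base [ 41. -11.   8.]
Lfing [-13. -31. 111.]
Rfing [ 13. -31. 111.]
btn [-18. -28.  87.]
236 [(-36, -64, -2), (-19, -34, 86), (-14, -33, 87), (-10, -31, 93), (-6, -32, 92), (-1, -32, 92), (3, -32, 92), (7, -32, 92), (11, -31, 93), (24, -64, -1)]
240 [(-36, -68, -1), (-18, -32, 99), (-13, -31, 100), (-9, -31, 100), (-6, -33, 96), (-1, -34, 91), (3, -34, 92), (7, -32, 99), (10, -32, 99), (15, -32, 99)]
244 [(-36, -72, -1), (-17, -32, 106), (-12, -32, 106), (-9, -31, 107), (-6, -33, 102), (-1, -37, 92), (3, -37, 92), (6, -31, 107), (10, -32, 106), (14, -31, 106)]
248 [(-36, -76, -1), (-16, -31, 113), (-12, -31, 113), (-9, -31, 112), (-6, -33, 108), (-1, -39, 93), (3, -39, 92), (6, -33, 109), (9, -31, 112), (14, -31, 114)]
252 [(-11, -5, 182), (-9, -5, 182), (-6, -5, 181), (-8, -31, 119), (-5, -33, 114), (-1, -42, 92), (3, -42, 92), (6, -33, 115), (9, -31, 118), (7, -4, 183)]
256 [(-10, -5, 185), (-8, -5, 184), (-6, -6, 181), (-8, -31, 123), (-5, -33, 119), (-1, -45, 91), (3, -44, 93), (6, -33, 120), (9, -31, 124), (7, -5, 185)]
260 [(-10, -5, 188), (-8, -5, 187), (-6, -8, 181), (-8, -31, 128), (-5, -33, 125), (-1, -47, 92), (4, -47, 92), (6, -33, 124), (9, -32, 127), (7, -5, 188)]
```

```bash
python3 - <<'E'
from h import *
for f,T in (('s0',[.1645,-.5242,.1867]),('w0',[.3767,-.4952,.1965]),('w2',[.4196,-.3065,.1861])):
    c=load(f);P=cloud(c);d=P-np.array(T);m=(np.hypot(d[...,0],d[...,1])<.08)&(d[...,2]>-.05)&(d[...,2]<.1)&(c['depth']>0)
    z=d[m][:,2];print(f,m.sum(),'lowest rel TCP',np.percentile(z,[0.5,2,10]) if len(z) else '')
    print(cv2.projectPoints(np.array([T]),c['rvec'],c['tvec'],c['K'],None)[0].ravel(), np.histogram(z*1000,bins=range(-50,101,10)))
E
```

```text
s0 1547 lowest rel TCP [0.03110664 0.03311962 0.04074766]
[320.31817479 301.40335386] (array([  0,   0,   0,   0,   0,   0,   0,   2, 138, 199, 213, 232, 237,
       258, 268]), array([-50, -40, -30, -20, -10,   0,  10,  20,  30,  40,  50,  60,  70,
        80,  90, 100]))
w0 3998 lowest rel TCP [0.03156232 0.03373531 0.04133519]
[275.06037512 234.91128725] (array([  0,   0,   0,   0,   0,   0,   0,   1, 328, 536, 642, 726, 786,
       591, 388]), array([-50, -40, -30, -20, -10,   0,  10,  20,  30,  40,  50,  60,  70,
        80,  90, 100]))
w2 3989 lowest rel TCP [0.03168679 0.03385362 0.04149578]
[278.32909217 231.70111779] (array([  0,   0,   0,   0,   0,   0,   0,   0, 326, 531, 639, 732, 776,
       594, 391]), array([-50, -40, -30, -20, -10,   0,  10,  20,  30,  40,  50,  60,  70,
        80,  90, 100]))
```

The depth shows the fingertips ending 31 mm short of the reported TCP in every view. I therefore closed above the tube, and the tool has to go about 31 mm lower.

Call:
drive_tool:
  commands:
    - [0,0,-0.5,0,0.6]
    - [0,0,0,0,0.3]
    - [0,0,0,0,0.3]
    - [0,0,0,0,0.3]

```text
time_s: 10.35
position: [0.4251, -0.2362, 0.0653]
tcp_rot: [[0.21, 0.978, -0.0], [0.978, -0.21, 0.0], [0.0, -0.0, -1.0]]
ft_force: [0.0, -0.1, -0.7]
grip_width: 0.397
grasp_force: 0.0
```

```bash
python3 - <<'E'
from h import *
print(env.tcp_to_grasp)
s=env.read_state();print(np.round(rel(s['position']),1),s['ft_force'],s['grip_width'],s['time_s'])
c=cap('wrist','w4');P=cloud(c)
I=c['img'].astype(int);m=(I[...,0]>100)&(I[...,1]<70)&(I[...,2]<70)&box(P,.38,.45,-.26,-.17,.06,.1)
r=np.array([rel(p) for p in P[m]]);print('btn y',len(r),r[:,1].min(),r[:,1].max())
rx,ry,z=(P[...,:2]-M)@X*1000,(P[...,:2]-M)@Y*1000,P[...,2]*1000
f=(abs(rx)<60)&(abs(ry+40)<25)&(z>97)&(z<125);print('finger rx',np.percentile(rx[f],[1,99]),'inner',rx[f&(rx<0)].max(),rx[f&(rx>0)].min(),'ry max',np.percentile(ry[f],[50,90]),'z',z[f].min())
E
```

```text
0.0188
[ -0.5 -40.1  65.3] [ 0.00340947 -0.11261276 -0.67883837] 0.39701307884083875 10.35
btn y 371 -41.636244535556976 -20.076786900896895
finger rx [-32.76176049  32.00805415] inner -18.645924916231728 17.885007481429778 ry max [-31.26112989 -30.86753702] z 97.00903648527097
```

Call:
drive_tool:
  commands:
    - [0,0,0,0,0.3]
    - [0,0,0,0,0.3]
    - [0,0,0,0,0.3]

```text
time_s: 10.7
position: [0.4252, -0.2362, 0.0654]
tcp_rot: [[0.21, 0.978, -0.0], [0.978, -0.21, 0.0], [0.0, -0.0, -1.0]]
ft_force: [-0.0, -0.9, -0.5]
grip_width: 0.678
grasp_force: 0.0
```

Call:
drive_tool:
  commands:
    - [0,0,1,0,0.3]
    - [0,0,1.5,0,0.3]
    - [0,0,1,0,0.3]
    - [0,0,0,0,0.3]

```text
time_s: 11.1
position: [0.424, -0.2352, 0.0287]
tcp_rot: [[0.21, 0.978, -0.003], [0.978, -0.21, 0.003], [0.002, -0.003, -1.0]]
ft_force: [1.0, -0.1, 0.2]
grip_width: 0.7
grasp_force: 0.0
```

Call:
drive_tool:
  commands:
    - [0,0,0,0,0.5]
    - [0,0,0,0,0.65]
    - [0,0,0,0,0.8]
    - [0,0,0,0,0.9]
    - [0,0,0,0,0.9]

```text
time_s: 11.6
position: [0.4239, -0.2361, 0.0306]
tcp_rot: [[0.209, 0.978, -0.002], [0.978, -0.209, 0.0], [-0.0, -0.002, -1.0]]
ft_force: [-7.1, 0.1, 4.1]
grip_width: 0.317
grasp_force: 3.2
```

Call:
drive_tool:
  commands:
    - [0,0,0,0,0.9]
    - [0,0,0,0,0.9]

```text
time_s: 11.8
position: [0.4245, -0.2363, 0.0306]
tcp_rot: [[0.209, 0.978, -0.001], [0.978, -0.209, -0.0], [-0.0, -0.001, -1.0]]
ft_force: [-4.7, -0.5, 3.0]
grip_width: 0.256
grasp_force: 40.0
```

Call:
drive_tool:
  commands:
    - [0.5,0,0,0,0.9]
    - [0.6,0,0,0,0.9]
    - [0.6,0,0,0,0.9]
    - [0.5,0,0,0,0.9]
    - [0.3,0,0,0,0.9]

```text
time_s: 12.3
position: [0.4297, -0.2126, 0.0307]
tcp_rot: [[0.209, 0.978, -0.001], [0.978, -0.209, -0.002], [-0.002, -0.001, -1.0]]
ft_force: [-6.7, -5.4, 3.0]
grip_width: 0.256
grasp_force: 40.0
```

Call:
drive_tool:
  commands:
    - [0.3,0,0,0,0.9]
    - [0.2,0,0,0,0.9]
    - [0.1,0,0,0,0.9]
    - [0,0,0,0,0.9]

```text
time_s: 12.7
position: [0.431, -0.2067, 0.0306]
tcp_rot: [[0.209, 0.978, -0.001], [0.978, -0.209, -0.001], [-0.001, -0.001, -1.0]]
ft_force: [-6.1, -4.0, 2.6]
grip_width: 0.258
grasp_force: 40.0
```

Call:
drive_tool:
  commands:
    - [0.2,0,0,0,0.9]
    - [0,0,0,0,0.9]

```text
time_s: 12.9
position: [0.4314, -0.2048, 0.0307]
tcp_rot: [[0.209, 0.978, -0.001], [0.978, -0.209, -0.001], [-0.002, -0.001, -1.0]]
ft_force: [-6.9, -4.8, 2.8]
grip_width: 0.255
grasp_force: 41.5
```

```bash
python3 - <<'E'
from h import *
s=env.read_state();print(np.round(rel(s['position']),1),s['ft_force'],s['grip_width'],s['grasp_force'],s['time_s'])
E
```

```text
[-0.9 -8.2 30.7] [-6.87352531 -4.8210219   2.82380314] 0.2548961060778943 41.48435980081558 12.9
```

Call:
drive_tool:
  commands:
    - [0.15,0,0,0,0.9]
    - [0,0,0,0,0.9]

```text
time_s: 13.1
position: [0.4314, -0.2048, 0.0307]
tcp_rot: [[0.209, 0.978, -0.002], [0.978, -0.209, -0.004], [-0.004, -0.001, -1.0]]
ft_force: [-9.0, -10.2, 0.8]
grip_width: 0.255
grasp_force: 44.9
```

Call:
drive_tool:
  commands:
    - [-0.1,0,0,0,0.6]
    - [0,0,0,0,0.35]
    - [0,0,0,0,0.35]
    - [0,0,0,0,0.35]

```text
time_s: 13.5
position: [0.4328, -0.2034, 0.0306]
tcp_rot: [[0.209, 0.978, 0.001], [0.978, -0.209, -0.0], [0.0, 0.001, -1.0]]
ft_force: [-0.6, -0.5, -0.3]
grip_width: 0.553
grasp_force: 0.0
```

Call:
drive_tool:
  commands:
    - [-1,0,0,0,0.35]
    - [-1.5,0,0,0,0.35]
    - [-0.5,0,0,0,0.35]
    - [0,0,0,0,0.35]

```text
time_s: 13.9
position: [0.4259, -0.2343, 0.0305]
tcp_rot: [[0.211, 0.977, 0.0], [0.977, -0.211, -0.0], [-0.0, 0.0, -1.0]]
ft_force: [0.5, 0.0, 0.2]
grip_width: 0.65
grasp_force: 0.0
```

```bash
python3 - <<'E'
from h import *
c=cap('wrist','w5');P=cloud(c)
s=env.read_state();print(np.round(rel(s['position']),1),s['ft_force'],s['grip_width'],s['time_s'])
b=c['img'][60:260,160:400];cv2.imwrite('pics/w5c.png',cv2.resize(b,(720,600),interpolation=2)[:,:,::-1])
E
```

```text
[ -0.4 -37.5  30.4] [ 0.55983346 -0.02414865 -0.31006133] 0.6484007978905376 13.95
```

View pics/w5c.png

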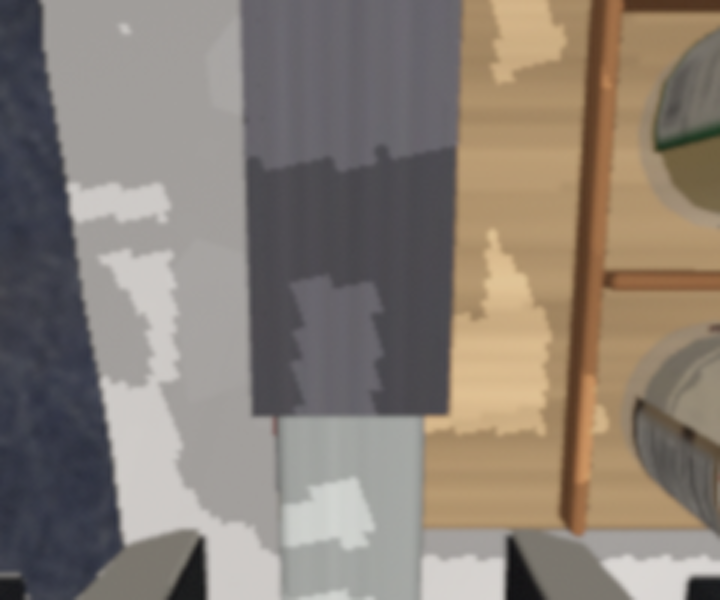

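The button is held under the collar (only a red sliver shows at (275,425)), so I'll regrip and push.

Call:
drive_tool:
  commands:
    - [0,0,0,0,0.6]
    - [0,0,0,0,0.8]
    - [0,0,0,0,0.9]
    - [0,0,0,0,0.9]
    - [0,0,0,0,0.9]

```text
time_s: 14.45
position: [0.4259, -0.2326, 0.0305]
tcp_rot: [[0.209, 0.978, -0.0], [0.978, -0.209, 0.0], [0.0, -0.0, -1.0]]
ft_force: [-3.0, -0.0, 0.1]
grip_width: 0.275
grasp_force: 4.8
```

Call:
drive_tool:
  commands:
    - [0.4,0,0,0,0.9]
    - [0.4,0,0,0,0.9]
    - [0.4,0,0,0,0.9]
    - [0.3,0,0,0,0.9]
    - [0,0,0,0,0.9]

```text
time_s: 14.95
position: [0.4283, -0.219, 0.0305]
tcp_rot: [[0.209, 0.978, -0.001], [0.978, -0.209, -0.001], [-0.002, -0.001, -1.0]]
ft_force: [-3.8, -3.4, -0.2]
grip_width: 0.256
grasp_force: 40.0
```

```bash
python3 - <<'E'
from h import *
s=env.read_state();print(np.round(rel(s['position']),1),s['ft_force'],s['grip_width'],s['grasp_force'],s['time_s'])
E
```

```text
[ -0.9 -22.7  30.5] [-3.81910864 -3.40365667 -0.17330713] 0.2562712759462124 39.99228537082672 14.95
```

Call:
drive_tool:
  commands:
    - [0.3,0,0,0,0.9]
    - [0.3,0,0,0,0.9]
    - [0.2,0,0,0,0.9]
    - [0,0,0,0,0.9]

```text
time_s: 15.35
position: [0.4303, -0.2094, 0.0304]
tcp_rot: [[0.21, 0.978, -0.001], [0.978, -0.21, 0.001], [0.001, -0.001, -1.0]]
ft_force: [0.5, 4.5, 3.9]
grip_width: 0.257
grasp_force: 40.0
```

Call:
drive_tool:
  commands:
    - [0.15,0,0,0,0.9]
    - [0.15,0,0,0,0.9]
    - [0,0,0,0,0.9]

```text
time_s: 15.65
position: [0.4307, -0.208, 0.0304]
tcp_rot: [[0.209, 0.978, -0.001], [0.978, -0.209, -0.001], [-0.001, -0.001, -1.0]]
ft_force: [-4.5, -3.5, 1.7]
grip_width: 0.258
grasp_force: 40.0
```

```bash
cat > chk.py <<'E'
from h import *
import sys
c=cap('scene',sys.argv[1]);P=cloud(c);I=c['img'].astype(int)
m=(I[...,0]>90)&(I[...,1]<.5*I[...,0])&(I[...,2]<.5*I[...,0])&box(P,.37,.46,-.26,-.13,.06,.1)
r=np.array([rel(p) for p in P[m]]);print('red',len(r)); 
if len(r): print(np.percentile(r,[5,50,95],axis=0).round(1))
s=env.read_state();print(np.round(rel(s['position']),1),s['ft_force'],s['grip_width'],s['time_s'])
E
python3 chk.py s5
```

```text
red 49
[[-25.6  15.1  77.3]
 [-21.2  22.4  83.3]
 [-16.3  32.6  86.4]]
[ -0.9 -11.4  30.4] [-4.57270278 -3.05342721  1.18534128] 0.2524588576994769 15.7
```

The button has popped out in the hole (red points 21–25 mm forward of the axis, 24 mm inside the mouth). I'll release, retreat and verify.

Call:
drive_tool:
  commands:
    - [0,0,0,0,0.6]
    - [0,0,0,0,0.35]
    - [0,0,0,0,0.3]
    - [0,0,0,0,0.3]
    - [0,0,0,0,0.3]

```text
time_s: 16.2
position: [0.4316, -0.2074, 0.0305]
tcp_rot: [[0.209, 0.978, 0.0], [0.978, -0.209, -0.0], [0.0, 0.0, -1.0]]
ft_force: [-0.7, 0.7, -0.9]
grip_width: 0.635
grasp_force: 0.0
```

Call:
drive_tool:
  commands:
    - [0,0,-2,0,0.3]
    - [0,0,-4,0,0.3]
    - [0,0,-4,0,0.3]
    - [-2,0,-4,0,0.3]
    - [-4,0,-2,0,0.3]

```text
time_s: 16.7
position: [0.4204, -0.2657, 0.1944]
tcp_rot: [[0.206, 0.979, 0.004], [0.979, -0.206, -0.003], [-0.002, 0.005, -1.0]]
ft_force: [2.0, -0.7, -0.9]
grip_width: 0.697
grasp_force: 0.0
```

Call:
drive_tool:
  commands:
    - [-4,0,0,0,0.3]
    - [0,0,0,0,0.3]
    - [0,0,0,0,0.3]

```text
time_s: 17.0
position: [0.41, -0.3053, 0.19]
tcp_rot: [[0.212, 0.977, -0.0], [0.977, -0.212, 0.001], [0.001, -0.001, -1.0]]
ft_force: [-0.2, 1.2, 0.6]
grip_width: 0.699
grasp_force: 0.0
```

```bash
python3 chk.py s6; python3 - <<'E'
from h import *
c=cap('wrist','w6');P=cloud(c)
m=box(P,.47,.57,-.28,-.205,.105,.125);Q=P[m];ctr,r=cv2.minEnclosingCircle(Q[:,:2].astype(np.float32))
print('red jar',np.round(rel(np.array([*ctr,np.median(Q[:,2])])),1),r)
a=load('s6')['img'][140:300,180:400];b=c['img'][20:260,160:460]
o=np.hstack([cv2.resize(a,(400,291),interpolation=2)[:290],cv2.resize(b,(363,290),interpolation=2)])
cv2.imwrite('pics/c6.png',o[:,:,::-1])
E
```

```text
red 50
[[-25.1  13.9  78.6]
 [-21.4  21.7  83.3]
 [-16.   32.4  87.5]]
[  -0.9 -110.   189.8] [-0.63750679  0.74404364 -0.64315891] 0.699792096051133 17.05
red jar [ 89.2 -14.5 114.1] 0.02244878187775612
```

View pics/c6.png

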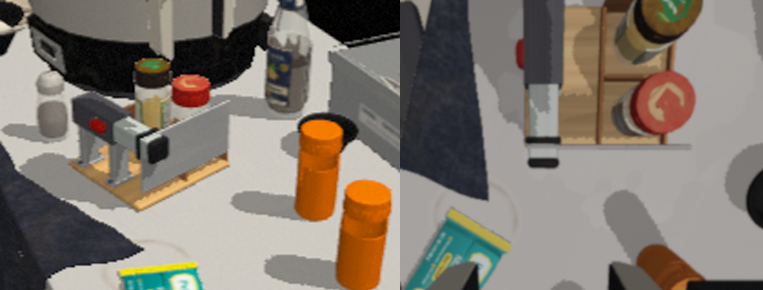

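The red button shows through the collar's hole at (98,126), the fence is closed, both jars stand upright in their bays, and the gripper is clear.

```bash
python3 -c "
from plant import env
print(env.finish_job())"
```

```text
the job is handed in; nothing more can be done
None
```

The job is handed in, with no verdict returned: camera checks showed the red-lidded jar upright in its bay, the fence locked with the button out through the collar's hole, and the brown-lidded jar and salt shaker still standing, at about 17 s of the 51 s allowed.

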